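# Put the leatherworker's bench tools back in their own outlined trays

### The job

The mallet, the rotary cutter and the block plane have been put back in each other's trays, and the dividers were left open on the stone slab. Fold the dividers closed and lay them in their narrow tray, and sort out the other three (the slab, once clear, makes a handy free spot) so that in the end every tool lies flat and still in the tray with its own outline, on the outline and the same way round as it. Lay the tools down, do not drop them.

Things in the scene. Friction and masses are not known exactly. Their poses are not given: they have to be found in the camera images.
- mallet: Mallet lying flat, 153 mm long: cross head (cylinder 38 mm diameter, 60 mm long along y; steel, white faces), wooden handle 18-28 mm thick. Origin at the underside of the head's middle; +x from handle to head (away from the robot at the start), z up; handle to x = -134 mm. 0.25 kg, balances at x = -20 mm; grip the handle at x = -35 mm (21 mm wide, axis 17 mm up). Starts in the plane's tray.
- cutter: Rotary cutter lying flat, 166 mm long: round guard with blade disc (52 mm diameter, 17 mm high) on a straight yellow handle 24 mm wide, 18 mm high. Origin at the underside of the disc's centre; +x from handle to disc (away from the robot at the start), z up; handle to x = -140 mm. 0.11 kg, balances near x = -50 mm; grip the handle at x = -60 mm. Starts in the mallet's tray.
- plane: Small steel block plane standing on its sole: 112 mm long (along x), 40 mm wide, 47 mm high, round wooden knob at the front (+x), sloping blade under a brass cap. Origin at the centre of the sole, z up. From x = -36 to +24 mm its flat sides are 24 mm high and 40 mm apart: grip there. 0.35 kg. Starts in the rotary cutter's tray.
- dividers: Steel dividers lying flat, open, on the slab: two legs 10.5 mm wide, 10 mm thick, on a stiff joint with 28 mm round head. Frame of the first leg: origin under the joint, z up, leg along -x (points at x = -140 mm, towards the robot); second leg on its +y side; mid-line turned -half the angle about z. 0.115 kg. A squeeze over both legs 65 mm from the joint shuts them (to 23 mm wide); they stay so.
- dividers_leg (a joint): Opening angle of the dividers' second leg in rad: 0 closed (legs side by side), starts between 0.28 and 0.42; held by friction wherever it is left.
- tray_mallet: Fixed plywood tray 92 x 200 mm (200 along x), floor 3 mm, rim 4 mm wide, 12 mm high, cut away (thumb notch) in the middle 86 mm of both long sides. Origin: centre of underside, z up, +x end away from the robot. Dark outline of the mallet: in place, the mallet's origin (head) is at x = +58 mm, y = 0, handle to -x.
- tray_cutter: Fixed plywood tray 92 x 200 mm (200 along x), floor 3 mm, rim 4 mm wide, 12 mm high, cut away (thumb notch) in the middle 86 mm of both long sides. Origin: centre of underside, z up, +x end away from the robot. Dark outline of the rotary cutter: in place, its origin (disc) is at x = +57 mm, y = 0, handle to -x.
- tray_plane: Fixed plywood tray 92 x 200 mm (200 along x), floor 3 mm, rim 4 mm wide, 12 mm high, cut away (thumb notch) in the middle 86 mm of both long sides. Origin: centre of underside, z up, +x end away from the robot. Dark outline of the plane's sole, a 118 x 44 mm rectangle: in place, the plane's origin is at x = y = 0, length along x, either way round.
- tray_dividers: Fixed plywood tray 52 x 200 mm (200 along x), floor 3 mm, rim 4 mm wide, 12 mm high, cut away (thumb notch) in the middle 86 mm of both long sides. Origin: centre of underside, z up, +x end away from the robot. 44 mm wide inside: only closed dividers fit. Dark outline: in place, their origin (joint) is at x = +63 mm, y = 0, legs to -x. Empty at the start.
- stone_slab: Fixed white marble working slab, 190 x 100 x 20 mm high (190 along its x), origin at the centre of its underside, z up: a place to lay a tool down for a moment. Only the dividers lie on it at the start. A glue jar (58 mm diameter, about 75 mm high) stands somewhere in the same row as trays and slab.
Mind the look-alikes: they are no part of the job. What is shaped like the plane but purple is not meant.

How it is judged:
By the outcome, as a careful person would: the job done as asked, in the order asked, and still so for the second after the job is handed in, with the robot touching nothing.
It also fails if it takes over 115 s, if anything falls off the work surface, if the arm or the gripper's body presses on something with over 40 N, if the wrist force passes 120 N, or if a joint passes its speed limit or range.

### The arm

A 6-joint arm with a two-finger parallel gripper is mounted at the origin on the work surface. World frame = base frame: x ahead of the robot, y to its left, z up, the work surface at z = 0. Lengths are in m, angles in rad, forces in N, time in s.
With the tool pointing down it reaches from about 0.225 to 0.875 m from the base axis. Payload 3.4 kg.
Tool frame: the origin (TCP) lies on the centre line of the jaws, within the pads' length; the fingertips stand 11 mm ahead of it and the grasp point (between the pads) lies 8 mm behind it; z points along the fingers, y is the line along which they close (so a half turn about z gives the same grasp; the last joint's range is limited). The gripper opens to 85 mm and grips with 20 to 120 N. Pads are 22 mm wide; open, the fingers measure 114 mm over their backs; the gripper's body (76 mm by 85 mm) begins 54 mm behind the grasp point. The pads swing forward as they close: fully open they stand 13 mm farther back than shut.
Start: joints at [-1.292, 0.276, 1.505, -0, 1.361, -0.121], TCP at [0.224, -0.53, 0.242] pointing down, gripper open.
Joint ranges: [-2.89, 2.89], [-0.75, 2.08], [0.22, 2.7], [-1.18, 4.32], [0.11, 2.71], [-2.7, 2.7]. Speed limits (rad/s): [2.57, 2.57, 3.14, 3.14, 3.14, 3.14].

### API

Orientations are given as a unit quaternion [w, x, y, z].
In Python, from rig import manip, eyes, job gives the robot as it stands.
- The arm moves only by the tool drive_tool, never from a script. Its argument "rows" is a list of rows, each a list of 3 entries, a list of its own where there are three numbers: the turn, a rotation vector about the world's x, y, z in rad, then the shift along the world's x, y, z in cm, then the finger opening in cm, from 0 to 8.54. A call has 1 to 8 rows; each row shifts and turns the commanded pose from where the row before left it; what a row does not reach is not made up. A row lasts 1/8 s, in which the tool goes at most 62.5 mm and 10.7 degrees, less where a joint would pass 70% of its speed; a pose out of reach is approached as far as the arm can. A call is refused whole if a number of a shift passes 6.25 or a number of a turn 0.188, either way. A call with a gripper value outside its range is refused whole. The fingers move at their own pace and stop on an object; "force" is the grip in N (left out, the last holds). Time passes only in rows, so rows that do not move let the fingers close. It gives the time, the measured TCP pose, the force, the opening and the grip force at its end, in the units of the state.
- manip.get_state(): the state, without advancing time (a new reading comes with each control period).
- eyes.get_image(name): name is "scene" or "side" or "wrist"; returns the picture (480x640x3 uint8, red, green, blue); there is no depth.
- eyes.get_calibration(name): a dict with "camera_matrix" (3x3 intrinsics, pixels), "view" (4x4, takes a point from world to camera coordinates). Camera axes: x right, y up, looking along -z (the intrinsics and any distortion apply to the point x, -y, -z); pixel columns grow to the right and rows downward; lengths in m; the calibration is good to about 2 mm. A picture is of the moment at which its call begins: read the wrist's pose just before it. get_calibration takes no time and is no camera call; for the wrist camera it gives the pose at the moment of the call.
- job.sign_off(): hands the job in; it is judged then, once.
The state is a dict: "clock": time; "qpos": joint angles; "qd": joint speeds; "effort": joint torques, N m; "position": TCP position; "ee_rot": TCP orientation; "contact_force": force on the tool from outside, world axes, zero at the start; "moment": the same for the moment, N m; "width": finger opening in m; "gripper_force": force on a finger pad.
Only numpy, scipy, OpenCV 4.12 (cv2) and the standard library are available. Lean on these libraries where they do the work, as an engineer would, in place of code of your own. Each camera call takes 0.05 s, during which the arm holds its last target. There are 200 camera calls.

## Working session

There is one attempt and no reset: what is moved stays moved. The work goes in short steps, Python scripts to look and compute and a tool call to move; the robot and the scene stay as the last step left them, time stands still between calls to the robot, and variables do not carry over. Pictures are saved under pics/ and viewed, at most 14 in all, crops included, and the job is handed in when it is done.

Besides the shell and the picture viewer there is one more tool, called after "Call:" as a command line: name --argument value ..., lists and objects as JSON in quotes. drive_tool: Moves the arm, as the interface text tells. Its arguments: {"type":"object","properties":{"rows":{"type":"array"},"force":{"type":"number"}},"required":["rows"]}

```bash
mkdir -p pics; ls; cat > h.py <<'E'
import numpy as np, cv2
from rig import manip, eyes, job
def K(n):
    c=eyes.get_calibration(n); return c,np.array(c['camera_matrix']),np.array(c['view'])
def snap(n,f):
    im=np.array(eyes.get_image(n)); cv2.imwrite('pics/'+f+'.png',im[:,:,::-1]); return im
def proj(n,P):
    c,k,v=K(n); P=np.atleast_2d(P); p=(v@np.c_[P,np.ones(len(P))].T)[:3]
    q=k@np.array([p[0],-p[1],-p[2]]); return (q[:2]/q[2]).T
def ray(n,uv,z):
    c,k,v=K(n); uv=np.atleast_2d(uv).astype(float)
    d=np.linalg.solve(k,np.c_[uv,np.ones(len(uv))].T); d=np.array([d[0],-d[1],-d[2]])
    R=v[:3,:3];o=-R.T@v[:3,3]; w=(R.T@d).T
    return o+w*((z-o[2])/w[:,2])[:,None]
E
python3 - <<'E'
from h import *
s=manip.get_state(); print(s)
for n in ('scene','side','wrist'):
    snap(n,n+'0'); c=eyes.get_calibration(n); print(n,{k:(np.round(v,3).tolist() if not isinstance(v,str) else v) for k,v in c.items()})
E
```

```text
pics
{'clock': 0.0, 'qpos': array([-1.29198775e+00,  2.76598538e-01,  1.50615073e+00,  2.27538649e-05,
        1.36066813e+00, -1.20997919e-01]), 'qd': array([-0.00102169,  0.00123935,  0.00232404,  0.0006678 , -0.0005283 ,
       -0.00049564]), 'effort': array([-6.81514757e-04, -4.16779053e+01, -2.45805931e+01, -3.07362998e-04,
        1.07552190e-02, -1.09493573e-05]), 'position': array([ 0.22367652, -0.52916294,  0.24143065]), 'ee_rot': array([-9.10408801e-04,  9.80085860e-01,  1.98572089e-01, -6.08263260e-05]), 'contact_force': array([-0.55389663,  0.31101154,  0.649217  ]), 'moment': array([-0.06512154, -0.00964395,  0.02426474]), 'gripper_force': 0.0, 'width': 0.08544285771733817}
scene {'camera_matrix': [[499.313, 0.0, 319.77], [0.0, 499.313, 228.688], [0.0, 0.0, 1.0]], 'view': [[-0.758, 0.652, 0.016, 0.311], [-0.374, -0.454, 0.809, 0.108], [0.534, 0.608, 0.588, -1.296], [0.0, 0.0, 0.0, 1.0]]}
side {'camera_matrix': [[578.339, 0.0, 315.021], [0.0, 578.339, 237.847], [0.0, 0.0, 1.0]], 'view': [[-0.706, -0.708, 0.019, 0.319], [0.418, -0.395, 0.818, -0.221], [-0.572, 0.585, 0.575, -0.843], [0.0, 0.0, 0.0, 1.0]]}
wrist {'camera_matrix': [[334.07, 0.0, 318.639], [0.0, 334.07, 240.26], [0.0, 0.0, 1.0]], 'view': [[0.389, -0.921, -0.001, -0.574], [0.882, 0.372, -0.289, 0.036], [0.266, 0.111, 0.957, -0.38], [0.0, 0.0, 0.0, 1.0]]}
```

View pics/scene0.png

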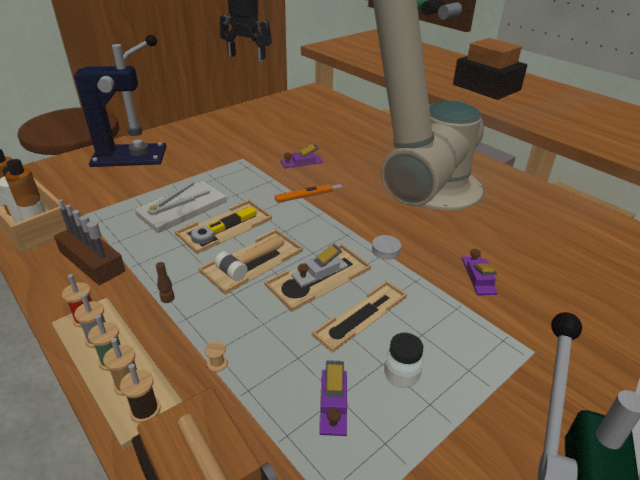

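View pics/side0.png

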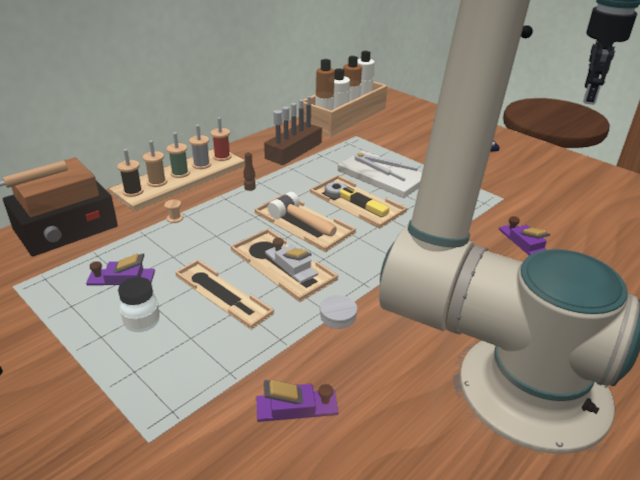

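The real plane is the grey steel one at scene (318,265). The purple look-alikes are at (300,157), (480,272) and (334,398), and the orange tool at (308,192) is also not part of the job. The slab with the dividers is at (182,205), the cutter at (224,226), the mallet at (250,260) and the empty narrow tray at (360,315). I'll enlarge to confirm.

```bash
python3 - <<'E'
from h import *
im=cv2.imread('pics/scene0.png')[165:355,130:414]; cv2.imwrite('pics/c1.png',cv2.resize(im,None,fx=2.8,fy=2.8,interpolation=cv2.INTER_CUBIC))
im=cv2.imread('pics/side0.png')[135:330,170:430]; cv2.imwrite('pics/c2.png',cv2.resize(im,None,fx=3,fy=3,interpolation=cv2.INTER_CUBIC))
E
```

```text
(no output)
```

View pics/c1.png

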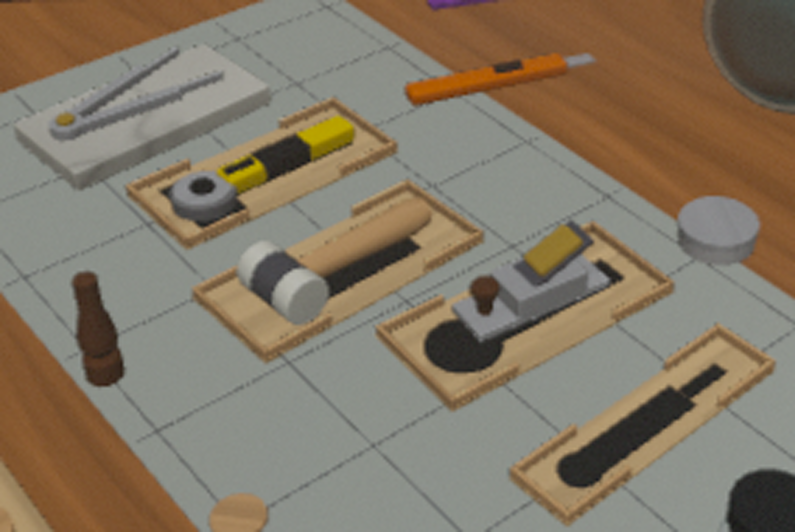

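View pics/c2.png

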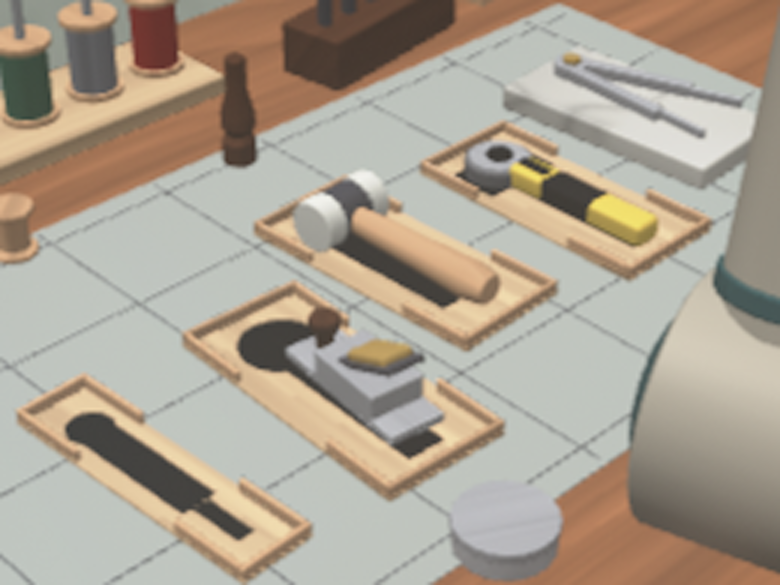

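Confirmed: the cutter is in the mallet's tray, the mallet (rectangular outline under it) is in the plane's tray, and the steel plane is in the disc-outlined cutter tray. The narrow tray is empty. Next I'll work out poses from the corners.

```bash
cat > m.py <<'E'
from h import *
S=lambda p:np.array(p,float)/2.8+[130,165]
D=lambda p:np.array(p,float)/3+[170,135]
def rect(n,uv,z,L,W):
    P=ray(n,uv,z)[:,:2]; c=P.mean(0)
    # order: farL,farR?,near..; x axis from far end to near end
    x=(P[0]+P[1]-P[2]-P[3]); a=np.arctan2(x[1],x[0]); print(n,np.round(c*100,2),'yaw',round(np.degrees(a),1),'L',np.round(np.linalg.norm(x)/2,3),'W',np.round(np.linalg.norm(P[0]-P[1]),3),np.round(np.linalg.norm(P[2]-P[3]),3)); return c,a
T=dict(
 mallet=([(128,187),(190,238),(397,143),(333,98)],[(420,163),(504,122),(710,220),(628,270)],.012),
 plane=([(195,290),(268,350),(484,234),(406,180)],[(255,227),(345,172),(557,285),(468,342)],.012),
 cutter=([(377,325),(452,400),(673,284),(592,222)],[(183,337),(295,283),(504,423),(390,490)],.012),
 div=([(511,470),(570,513),(774,363),(718,323)],[(17,412),(85,376),(312,523),(245,573)],.012),
 slab=([(15,125),(78,178),(270,93),(207,43)],None,.02))
for k,(a,b,z) in T.items():
    print(k); rect('scene',S(a),z,.2,.092)
    if b: rect('side',D(b),z,.2,.092)
for nm,n,f,z,pts in [('cutter','scene',S,.017,[(203,187),(335,125)]),('cutter','side',D,.017,[(497,153),(650,215)]),
  ('mallet','scene',S,.019,[(283,285),(420,222)]),('mallet','side',D,.019,[(341,213),(480,283)]),
  ('plane','scene',S,.010,[(472,325),(607,270)]),('plane','side',D,.010,[(305,352),(413,420)]),
  ('plane top','scene',S,.029,[(540,285)]),
  ('div','scene',S,.03,[(64,124),(222,76),(178,51)]),('div','side',D,.03,[(570,65),(700,130),(738,102)])]:
    print(nm,n,np.round(ray(n,f(pts),z)[:,:2]*100,1).tolist())
E
python3 m.py
```

```text
mallet
scene [ 52.33 -19.76] yaw 1.3 L 0.196 W 0.088 0.09
side [ 52.08 -19.72] yaw 0.8 L 0.197 W 0.091 0.091
plane
scene [54.5  -5.71] yaw 2.5 L 0.195 W 0.087 0.093
side [54.08 -5.69] yaw 2.0 L 0.2 W 0.097 0.089
cutter
scene [47.21  6.76] yaw -2.8 L 0.196 W 0.091 0.092
side [46.69  6.88] yaw -2.0 L 0.196 W 0.091 0.091
div
scene [48.07 19.92] yaw 2.8 L 0.197 W 0.049 0.052
side [47.62 19.88] yaw 3.2 L 0.197 W 0.05 0.052
slab
scene [ 56.27 -32.19] yaw 4.3 L 0.186 W 0.102 0.108
cutter scene [[58.1, -19.6], [45.3, -20.3]]
cutter side [[58.4, -19.6], [45.2, -21.2]]
mallet scene [[59.8, -5.3], [47.9, -5.0]]
mallet side [[59.9, -5.4], [47.3, -6.2]]
plane scene [[51.5, 5.8], [40.1, 7.4]]
plane side [[50.4, 6.4], [40.8, 6.2]]
plane top scene [[46.5, 7.2]]
div scene [[63.2, -32.7], [49.5, -31.0], [50.4, -37.1]]
div side [[62.5, -32.3], [49.0, -31.5], [49.7, -37.1]]
```

Call:
drive_tool --rows '[[[0,0,-0.136],[4.3,3.3,0],8.5],[[0,0,-0.136],[4.3,3.3,0],8.5],[[0,0,0],[4.3,3.3,0],8.5],[[0,0,0],[4.3,3.3,0],8.5],[[0,0,0],[4.3,3.3,0],8.5],[[0,0,0],[4.2,3.3,0],8.5],[[0,0,0],[0,0,0],8.5]]' --force 30

```text
clock: 1.02
position: [0.4832, -0.329, 0.2418]
ee_rot: [-0.001, 0.998, 0.066, 0.0]
contact_force: [-0.9, -0.7, 0.5]
width: 0.085
gripper_force: 0.0
```

```bash
python3 - <<'E'
from h import *
s=manip.get_state(); print(s['position'],s['ee_rot'])
snap('wrist','w1'); c,k,v=K('wrist'); np.savez('w1.npz',k=k,v=v)
E
```

```text
[ 0.48324103 -0.32897208  0.24182253] [-6.50792566e-04  9.97793515e-01  6.63897704e-02  2.76120232e-04]
```

View pics/w1.png

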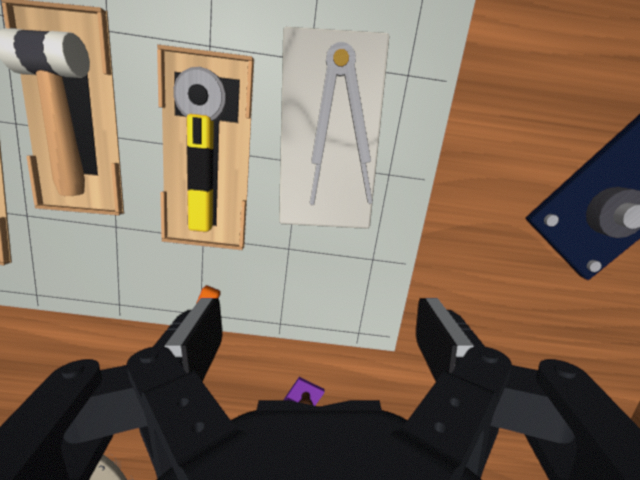

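The wrist view shows the dividers joint at (341,58) with leg ends at (313,204) and (370,203), and the cutter disc at (200,95) with its handle end at (200,230). The mallet is at far left.

```bash
python3 - <<'E'
from h import *
r=lambda p,z:np.round(ray('wrist',p,z)[:,:2]*100,2).tolist()
print('div',r([(341,58),(313,204),(370,203)],.029))
print('slab',r([(284,27),(388,33),(368,227),(280,222)],.02))
print('cutter disc/handle end L,R',r([(199,94),(188,229),(212,231)],.017))
print('mallet tray',r([(158,45),(253,57),(244,248),(162,240)],.012))
print('mallet head ends, handle end',r([(8,50),(75,53),(70,192)],.019))
print('plane tray R corners',r([(105,8),(122,213),(36,206)],.012))
d=np.load('w1.npz');k=d['k'];v=d['v'];
for uv in [(218,298),(420,300)]:
    q=np.linalg.solve(k,[*uv,1])*.1405; p=v[:3,:3].T@(np.array([q[0],-q[1],-q[2]])-v[:3,3]); print('tip',p, 'TCP',manip.get_state()['position'])
E
```

```text
div [[62.96, -33.14], [49.07, -32.29], [49.95, -38.17]]
slab [[65.01, -27.55], [65.79, -37.2], [47.16, -38.57], [46.47, -28.98]]
cutter disc/handle end L,R [[58.25, -19.79], [44.27, -18.96], [44.39, -21.6]]
mallet tray [[62.14, -15.59], [62.3, -24.72], [42.7, -25.15], [42.44, -15.89]]
mallet head ends, handle end [[59.74, -1.84], [60.31, -8.1], [46.8, -6.53]]
plane tray R corners [[64.6, -10.71], [45.0, -11.52], [44.57, -2.2]]
tip [ 0.48674184 -0.28669893  0.24616739] TCP [ 0.48170327 -0.33040388  0.24182991]
tip [ 0.49700746 -0.37103553  0.24639318] TCP [ 0.48170327 -0.33040388  0.24182991]
```

```bash
python3 - <<'E'
from h import *
a=cv2.imread('pics/w1.png',0); s=manip.get_state(); b=cv2.cvtColor(snap('wrist','w2'),cv2.COLOR_RGB2GRAY)
print(s['position'],s['ee_rot'],s['qd'].round(3))
for (x,y) in [(341,58),(158,45),(253,57),(244,248),(162,240),(199,94),(122,213)]:
    x0,y0=max(x-25,0),max(y-25,0); t=a[y0:y+25,x0:x+25]
    m=cv2.matchTemplate(b,t,cv2.TM_CCOEFF_NORMED); _,c,_,l=cv2.minMaxLoc(m)
    n=np.array([x,y])+np.array(l)-[x0,y0]; print((x,y),n,round(c,2),np.round(ray('wrist',n,.012)[0,:2]*100,2))
# fixed-cam prediction of the mallet tray corners
c=np.array([.522,-.1974]);a=np.radians(1.05);R=np.array([[np.cos(a),-np.sin(a)],[np.sin(a),np.cos(a)]])
for q in [(.1,.046),(.1,-.046),(-.1,-.046),(-.1,.046)]: p=c+R@q; print(p.round(4),proj('wrist',[*p,.012]).round(1))
E
```

```text
[ 0.48170327 -0.33040388  0.24182991] [-1.48296867e-04  9.97849525e-01  6.55447537e-02 -4.35378760e-04] [-0.046 -0.009  0.009 -0.019  0.001 -0.003]
(341, 58) [339  55] 0.98 [ 63.46 -33.09]
(158, 45) [156  43] 0.99 [ 62.22 -15.53]
(253, 57) [251  55] 0.98 [ 62.36 -24.64]
(244, 248) [243 246] 0.96 [ 42.83 -25.11]
(162, 240) [161 239] 0.96 [ 42.47 -15.87]
(199, 94) [197  92] 1.0 [ 58.37 -19.54]
(122, 213) [120 211] 0.97 [ 45.14 -11.41]
[ 0.6211 -0.1496] [[150.   43.4]]
[ 0.6228 -0.2416] [[245.9  55.2]]
[ 0.4229 -0.2452] [[237.6 249.9]]
[ 0.4212 -0.1532] [[156.2 241.4]]
```

Call:
drive_tool --rows '[[[0,0,0],[2.8,-0.2,-4.5],8.5],[[0,0,0],[2.8,-0.2,-4.5],8.5],[[0,0,0],[2.7,-0.2,-4],8.5],[[0,0,0],[0,0,0],8.5],[[0,0,0],[0,0,0],8.5],[[0,0,0],[0,0,0],8.5]]'

```text
clock: 1.88
position: [0.5635, -0.3389, 0.1145]
ee_rot: [0.001, 0.998, 0.063, 0.001]
contact_force: [-0.2, 0.6, 0.1]
width: 0.0849
gripper_force: 0.0
```

```bash
python3 - <<'E'
from h import *
s=manip.get_state(); print(s['position'],s['ee_rot'],s['qd'].round(3))
snap('wrist','w3');snap('side','s3'); 
E
```

```text
[ 0.5635036  -0.33885025  0.1145177 ] [0.00116052 0.9979949  0.06327504 0.00104502] [ 0.004 -0.004  0.001  0.003 -0.003  0.001]
```

View pics/w3.png

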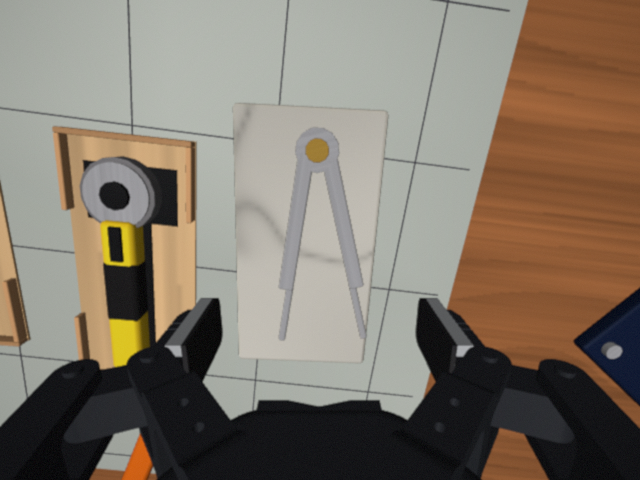

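The joint is now at (317,150), the leg ends at (282,337) and (362,337), and the slab is centred between the fingers.

```bash
python3 - <<'E'
from h import *
r=lambda p,z:np.round(ray('wrist',p,z)[:,:2]*100,2).tolist()
print('div',r([(317,150),(282,337),(362,337)],.029))
print('slab',r([(235,104),(387,111),(365,362),(239,359)],.02))
print('mallet tray far corners',r([(54,128),(196,144)],.012))
print('cutter disc',r([(120,192)],.017))
E
```

```text
div [[63.14, -32.87], [49.49, -31.96], [50.23, -37.86]]
slab [[65.24, -27.4], [66.04, -36.97], [47.46, -38.68], [46.5, -28.74]]
mallet tray far corners [[62.29, -15.37], [62.45, -24.74]]
cutter disc [[58.64, -19.81]]
```

Call:
drive_tool --rows '[[[0,0,0.013],[0.2,0.3,-3],6.2],[[0,0,0],[0,0,-2],6.2],[[0,0,0],[0,0,-2],6.2],[[0,0,0],[0,0,-1.2],6.2],[[0,0,0],[0,0,0],6.2]]'

```text
clock: 2.6
position: [0.5655, -0.3347, 0.0303]
ee_rot: [-0.0, 0.998, 0.07, -0.0]
contact_force: [-0.3, -0.1, 0.1]
width: 0.0618
gripper_force: 0.0
```

Call:
drive_tool --rows '[[[0,0,0],[0,0,0],5.2],[[0,0,0],[0,0,0],4.6],[[0,0,0],[0,0,0],4.0],[[0,0,0],[0,0,0],3.2],[[0,0,0],[0,0,0],2.0],[[0,0,0],[0,0,0],2.0],[[0,0,0],[0,0,0],2.0]]' --force 40

```text
clock: 3.48
position: [0.5663, -0.3348, 0.0313]
ee_rot: [0.0, 0.998, 0.07, 0.001]
contact_force: [-0.5, -0.2, 5.5]
width: 0.0214
gripper_force: 40.6
```

```bash
python3 - <<'E'
from h import *
s=manip.get_state(); print(s['position'],s['ee_rot'],s['width'])
snap('wrist','w4')
E
```

```text
[ 0.56626383 -0.33478846  0.03126194] [3.43816674e-04 9.97521909e-01 7.03535718e-02 5.46198198e-04] 0.021433138247645495
```

View pics/w4.png

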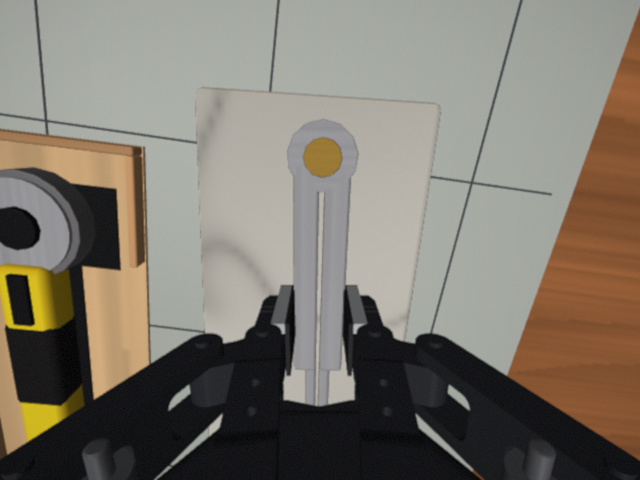

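The dividers are shut between the pads, with the joint at (322,157) and the legs parallel.

```bash
python3 - <<'E'
from h import *
s=manip.get_state(); p=s['position']; a=2*np.arctan2(s['ee_rot'][2],s['ee_rot'][1]); print('yaw',np.degrees(a))
J=ray('wrist',[(322,157)],.030)[0]; d=J-p; c,sn=np.cos(a),np.sin(a)
print(J.round(4),'along',c*d[0]+sn*d[1],'across',-sn*d[0]+c*d[1])
print('corner mallet tray far right',ray('wrist',[(145,147)],.012).round(4))
# fixed-cam trays
for nm,x,y,yaw,off in [('div',.4785,.199,3.0,.063)]:
    t=np.radians(yaw); print(x+off*np.cos(t),y+off*np.sin(t))
E
```

```text
yaw 8.067923896896568
[ 0.6338 -0.3263  0.03  ] along 0.06806386429062207 across -0.0010195010691988905
corner mallet tray far right [[ 0.6264 -0.2496  0.012 ]]
0.5414136606895381 0.20229716524330546
```

Call:
drive_tool --rows '[[[0,0,0],[0,0,1.5],2],[[0,0,0],[0,0,4.2],2],[[0,0,0],[-0.6,4,4.2],2],[[0,0,-0.044],[-1,5.5,0],2],[[0,0,-0.044],[-1,5.5,0],2],[[0,0,0],[-1,5.5,0],2],[[0,0,0],[-1,5.5,0],2],[[0,0,0],[-1,5.5,0],2]]'

```text
clock: 4.53
position: [0.5092, -0.018, 0.1298]
ee_rot: [-0.0, 1.0, 0.026, 0.0]
contact_force: [0.6, -0.2, -0.5]
width: 0.0212
gripper_force: 39.0
```

Call:
drive_tool --rows '[[[0,0,0],[-1,5.5,0],2],[[0,0,0],[-1,5.5,0],2],[[0,0,0],[-1,5.5,0],2],[[0,0,0],[-0.7,5,0],2],[[0,0,0],[0,0,0],2],[[0,0,0],[0,0,0],2],[[0,0,0],[0,0,0],2]]'

```text
clock: 5.4
position: [0.473, 0.1942, 0.1294]
ee_rot: [0.0, 1.0, 0.026, -0.0]
contact_force: [1.0, -1.1, -0.4]
width: 0.0215
gripper_force: 39.2
```

```bash
cat > chk.py <<'E'
from h import *
s=manip.get_state(); p=s['position']; q=s['ee_rot']; a=2*np.arctan2(q[2],q[1]); print(p,'yaw',np.degrees(a),s['width'])
J=p+[.068*np.cos(a),.068*np.sin(a),.0]; J[2]=p[2]-.001
for n in ('scene','side','wrist'):
    im=snap(n,n+'5'); e=proj(n,J)[0]; h=cv2.cvtColor(im,cv2.COLOR_RGB2HSV)
    m=cv2.inRange(h,(15,90,60),(32,255,255)); x0,y0=(e-45).astype(int); sub=m[max(y0,0):y0+90,max(x0,0):x0+90]
    k,l,st,ce=cv2.connectedComponentsWithStats(sub); print(n,'exp',e.round(1),[(int(st[i,4]),(ce[i]+[max(x0,0),max(y0,0)]).round(1).tolist()) for i in range(1,k) if st[i,4]>5])
E
python3 chk.py
```

```text
[0.47295648 0.19418099 0.12939777] yaw 2.9421898088090104 0.02146490662934379
scene exp [339.4 278. ] [(70, [296.7, 248.8]), (204, [327.2, 253.9]), (171, [346.4, 253.6]), (6, [297.5, 269.3]), (47, [338.6, 276.1]), (462, [313.8, 292.7]), (419, [361.2, 303.8]), (163, [375.3, 314.4])]
side exp [194.7 218.4] [(171, [156.2, 178.2]), (8, [172.6, 174.8]), (12, [178.2, 176.1]), (31, [168.6, 203.3]), (9, [169.3, 218.4])]
wrist exp [319.7 157.4] [(1496, [299.2, 139.7]), (1158, [322.4, 156.8])]
```

Call:
drive_tool --rows '[[[0,0,0],[0.05,0.45,-3],2],[[0,0,0],[0,0,-3.5],2],[[0,0,0],[0,0,-2],2],[[0,0,0],[0,0,-1],2],[[0,0,0],[0,0,0],2],[[0,0,0],[0,0,0],2]]'

```text
clock: 6.3
position: [0.4742, 0.1998, 0.0351]
ee_rot: [-0.0, 1.0, 0.026, 0.001]
contact_force: [-0.1, 0.1, -1.4]
width: 0.0215
gripper_force: 39.2
```

```bash
python3 - <<'E'
from h import *
snap('wrist','w6')
print('jar',ray('scene',[(404,382)],0))
E
```

```text
jar [[0.52866069 0.34564136 0.        ]]
```

View pics/w6.png

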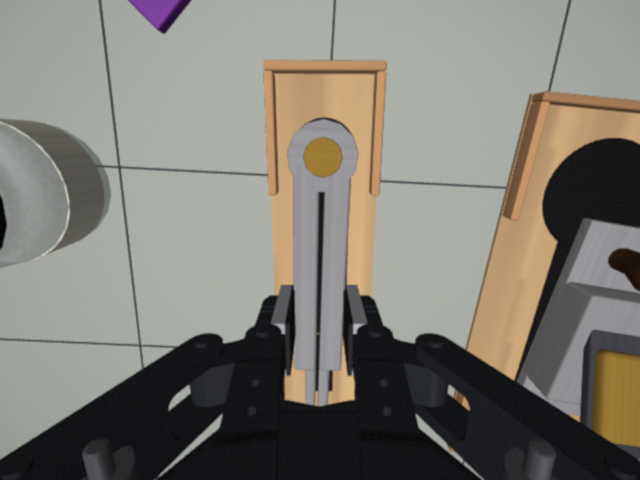

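```bash
python3 - <<'E'
from h import *
p=manip.get_state()['position'];a=np.radians(3)
f=lambda uv,z:(lambda d:(round(1000*(np.cos(a)*d[0]+np.sin(a)*d[1]),1),round(1000*(-np.sin(a)*d[0]+np.cos(a)*d[1]),1)))(ray('wrist',[uv],z)[0]-p)
print('joint',f((322,157),p[2]-.001),'head edge',f((322,120),p[2]-.001))
print('outline far',f((323,119),.003),'tray far',f((325,62),.012),'rimL',f((270,190),.012),'rimR',f((380,190),.012))
E
```

```text
joint (np.float64(68.0), np.float64(-0.9)) head edge (np.float64(81.5), np.float64(-0.9))
outline far (np.float64(83.7), np.float64(-1.6)) tray far (np.float64(105.6), np.float64(-2.3)) rimL (np.float64(52.1), np.float64(23.0)) rimR (np.float64(52.1), np.float64(-28.1))
```

Call:
drive_tool --rows '[[[0,0,0],[0.05,-0.12,-1],2],[[0,0,0],[0,0,-0.6],2],[[0,0,0],[0,0,-0.3],2],[[0,0,0],[0,0,0],2],[[0,0,0],[0,0,0],2]]'

```text
clock: 6.98
position: [0.4739, 0.1987, 0.0154]
ee_rot: [0.0, 1.0, 0.026, 0.0]
contact_force: [-0.2, -0.0, -0.6]
width: 0.0212
gripper_force: 39.2
```

Call:
drive_tool --rows '[[[0,0,0],[0,0,-0.08],2],[[0,0,0],[0,0,-0.05],2],[[0,0,0],[0,0,0],2]]'

```text
clock: 7.35
position: [0.4739, 0.1987, 0.0143]
ee_rot: [0.0, 1.0, 0.026, 0.0]
contact_force: [-0.4, -0.2, 1.0]
width: 0.0217
gripper_force: 40.1
```

Call:
drive_tool --rows '[[[0,0,0],[0,0,0],2.6],[[0,0,0],[0,0,0.1],3.2],[[0,0,0],[0,0,0.5],3.6],[[0,0,0],[0,0,2],3.6],[[0,0,0],[0,0,5],5],[[0,0,0],[0,0,2.5],7],[[0,0,0],[0,0,0],7]]'

```text
clock: 8.22
position: [0.4754, 0.1991, 0.1174]
ee_rot: [-0.001, 1.0, 0.026, 0.003]
contact_force: [0.3, 0.7, -1.0]
width: 0.07
gripper_force: 0.0
```

```bash
python3 - <<'E'
from h import *
s=manip.get_state(); print(s['position'])
a=snap('wrist','w7');snap('scene','sc7');snap('side','si7')
E
```

```text
[0.47544037 0.19907754 0.11737498]
```

View pics/w7.png

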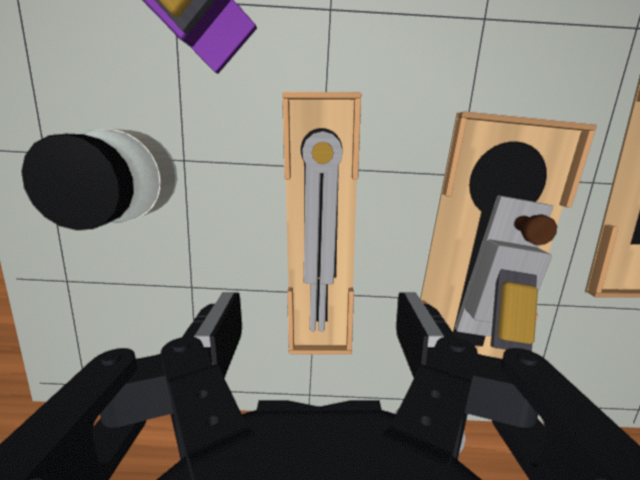

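Dividers lie closed on their outline. Next: plane to the slab, with the pose coming from this image relative to the tray corners (459,113) and (595,126) and the body's front top edge (498,237)–(549,253).

```bash
python3 - <<'E'
from h import *
r=lambda p,z:np.round(ray('wrist',p,z)[:,:2]*100,2)
t=r([(459,113),(595,126)],.012); c=np.array([46.95,6.82]);a=np.radians(-2.4);R=np.array([[np.cos(a),-np.sin(a)],[np.sin(a),np.cos(a)]])
e=np.array([c+R@q for q in [(10,4.6),(10,-4.6)]]); print(t.tolist(),e.round(2).tolist())
b=(e-t).mean(0)
f=r([(498,237),(549,253)],.027)+b; print('body front',f.tolist(),'mid',f.mean(0)); d=f[0]-f[1]; yaw=np.arctan2(-d[0],d[1]); print('yaw',np.degrees(yaw),'w',np.linalg.norm(d)); print('centre',f.mean(0)-2.4*np.array([np.cos(yaw),np.sin(yaw)]))
E
```

```text
[[56.86, 11.15], [56.53, 2.0]] [[57.13, 11.0], [56.75, 1.81]]
body front [[49.236228300988586, 7.526243462708004], [48.27622830098859, 3.7562434627080044]] mid [48.7562283   5.64124346]
yaw -14.286285806114886 w 3.890308471059845
centre [46.43044872  6.23348442]
```

Call:
drive_tool --rows '[[[0,0,-0.09],[-0.4,-4.7,0.5],8],[[0,0,-0.09],[-0.4,-4.5,0],8.5],[[0,0,-0.08],[-0.3,-4.5,0],8.5],[[0,0,0],[0,0,0],8.5],[[0,0,0],[0,0,0],8.5]]'

```text
clock: 9.0
position: [0.4623, 0.0618, 0.1191]
ee_rot: [-0.0, 0.995, -0.104, -0.001]
contact_force: [-0.2, 1.3, -0.3]
width: 0.0851
gripper_force: 0.0
```

```bash
python3 - <<'E'
from h import *
s=manip.get_state(); print(s['position'],s['ee_rot'])
a=snap('wrist','w8')
E
```

```text
[0.46226254 0.06181764 0.11909374] [-1.51168465e-04  9.94614331e-01 -1.03639708e-01 -1.05820675e-03]
```

View pics/w8.png

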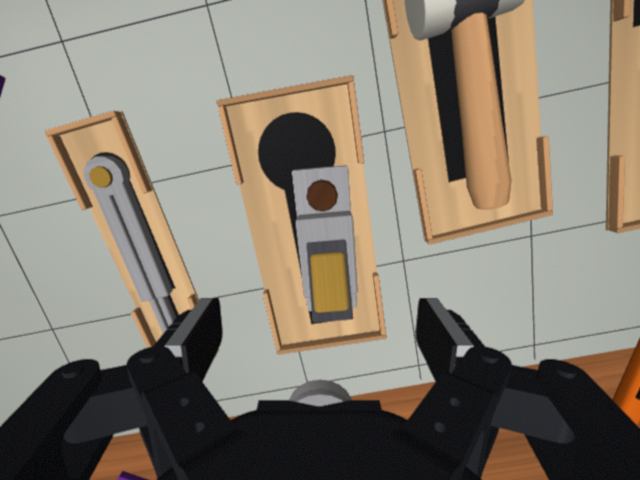

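```bash
python3 - <<'E'
from h import *
r=lambda p,z:ray('wrist',p,z)[:,:2]*100
t=r([(218,102),(352,77),(385,338),(278,354)],.012); print('tray',t.round(2).tolist(),t.mean(0))
x=t[0]+t[1]-t[2]-t[3]; print(np.degrees(np.arctan2(x[1],x[0])))
f=r([(297,220),(352,213)],.027); d=f[0]-f[1]; yaw=np.arctan2(-d[0],d[1]); print('body',f.tolist(),np.degrees(yaw),np.linalg.norm(d)); print('centre',f.mean(0)-2.4*np.array([np.cos(yaw),np.sin(yaw)]))
g=r([(292,170),(348,166)],.009); d=g[0]-g[1];yaw=np.arctan2(-d[0],d[1]);print('toe',g.tolist(),np.degrees(yaw),np.linalg.norm(d),g.mean(0)-5.6*np.array([np.cos(yaw),np.sin(yaw)]))
print((f.mean(0)-g.mean(0)),r([(321,193)],.05))
E
```

```text
tray [[57.23, 10.81], [56.89, 1.83], [37.14, 2.64], [37.46, 11.6]] [47.18084134  6.71918559]
-2.3128534757550177
body [[48.640328785423435, 7.30586338213679], [48.34527251879253, 3.515241766298688]] -4.4508425298673915 3.80208764166967
centre [46.10003838  5.59680158]
toe [[51.87742781337853, 7.041161257419426], [51.331561042576546, 3.0908159155453325]] -7.867425775433426 3.987881499183763 [46.05720474  5.83252438]
[-3.11169378  0.34456399] [[50.47559006  5.2525918 ]]
```

Call:
drive_tool --rows '[[[0,0,0.085],[-0.15,-0.45,-3],8],[[0,0,0],[0,0,-4],7],[[0,0,0],[0,0,-2],7],[[0,0,0],[0,0,-1],7],[[0,0,0],[0,0,0],7]]'

```text
clock: 9.68
position: [0.4611, 0.0578, 0.0196]
ee_rot: [0.0, 0.998, -0.06, -0.001]
contact_force: [-0.1, -0.4, -0.4]
width: 0.07
gripper_force: 0.0
```

Call:
drive_tool --rows '[[[0,0,0],[0,0,0],5.5],[[0,0,0],[0,0,0],4.8],[[0,0,0],[0,0,0],4.4],[[0,0,0],[0,0,0],3.5],[[0,0,0],[0,0,0],3.5],[[0,0,0],[0,0,0],3.5]]' --force 50

```text
clock: 10.42
position: [0.4617, 0.0569, 0.0208]
ee_rot: [0.0, 0.998, -0.061, 0.001]
contact_force: [-1.1, -1.6, 5.5]
width: 0.0391
gripper_force: 51.2
```

Call:
drive_tool --rows '[[[0,0,0],[0,0,1],3.5],[[0,0,0],[0,0,4],3.5],[[0,0,0],[0.5,-2,4],3.5],[[0,0,0.08],[1.4,-5.3,0],3.5],[[0,0,0.08],[1.4,-5.3,0],3.5],[[0,0,0],[1.4,-5.3,0],3.5],[[0,0,0],[1.4,-5.3,0],3.5],[[0,0,0],[1.4,-5.3,0],3.5]]'

```text
clock: 11.42
position: [0.536, -0.2293, 0.1099]
ee_rot: [-0.0, 1.0, 0.019, -0.0]
contact_force: [0.7, -0.5, -4.2]
width: 0.0393
gripper_force: 52.2
```

Call:
drive_tool --rows '[[[0,0,0],[1.4,-5.3,0],3.5],[[0,0,0],[1.2,-4.4,0],3.5],[[0,0,0],[0,0,0],3.5],[[0,0,0],[0,0,-4],3.5],[[0,0,0],[0,0,-2],3.5],[[0,0,0],[0,0,-0.6],3.5],[[0,0,0],[0,0,0],3.5]]'

```text
clock: 12.3
position: [0.5622, -0.3242, 0.0441]
ee_rot: [-0.0, 1.0, 0.019, -0.0]
contact_force: [0.1, 0.1, -3.3]
width: 0.0389
gripper_force: 52.2
```

```bash
python3 - <<'E'
from h import *
snap('wrist','w9')
E
```

```text
(no output)
```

View pics/w9.png

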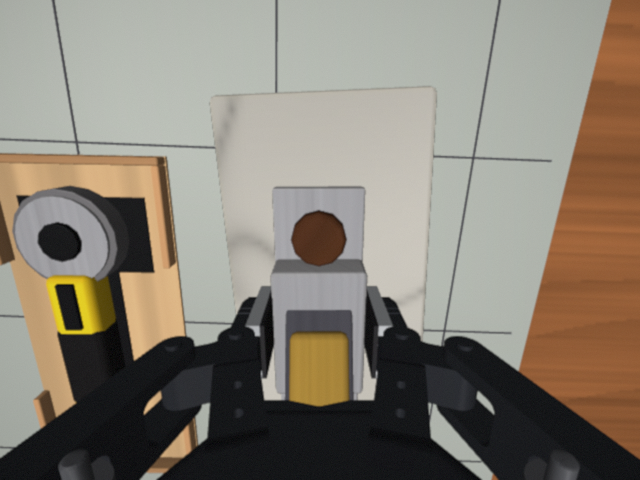

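The plane is held squarely over the slab, with its toe front at (319,187) and body front edge at (318,261).

Call:
drive_tool --rows '[[[0,0,0],[0,0,-0.5],3.5],[[0,0,0],[0,0,-0.1],3.5],[[0,0,0],[0,0,-0.05],3.5],[[0,0,0],[0,0,0],3.5]]'

```text
clock: 12.85
position: [0.5624, -0.3249, 0.0379]
ee_rot: [0.0, 1.0, 0.019, 0.0]
contact_force: [-1.5, 0.9, -1.7]
width: 0.0392
gripper_force: 52.5
```

```bash
python3 - <<'E'
from h import *
p=np.array([.5622,-.3242,.0441]);a=np.radians(2.2)
# offsets at w9 pose: use current wrist view corrected by motion
s=manip.get_state();dz=s['position'][2]-.0441;q=s['position']
for uv,z,l in [((319,187),.0333,56),((318,261),.0503,24)]:
    d=ray('wrist',[uv],z+dz)[0]-q; print('along',1000*(np.cos(a)*d[0]+np.sin(a)*d[1]),'origin at',1000*(np.cos(a)*d[0]+np.sin(a)*d[1])-l)
E
```

```text
along 55.13384105249097 origin at -0.8661589475090281
along 27.911120825206417 origin at 3.9111208252064174
```

Call:
drive_tool --rows '[[[0,0,0],[0,0,-0.06],3.5],[[0,0,0],[0,0,0],4.3],[[0,0,0],[0,0,0.1],5.5],[[0,0,0],[0,0,3],7],[[0,0,0],[0,0,5],7],[[0,0,0],[-1.3,4.2,0],6],[[0,0,0],[-1.3,4.2,0],5],[[0,0,0],[-1.4,4.3,0],5]]'

```text
clock: 13.85
position: [0.5223, -0.197, 0.1183]
ee_rot: [0.0, 1.0, 0.019, 0.001]
contact_force: [-0.2, 1.1, 0.4]
width: 0.0499
gripper_force: 0.0
```

Call:
drive_tool --rows '[[[0,0,0],[0,0,0],5],[[0,0,0],[0,0,0],5],[[0,0,0],[0,0,0],5]]'

```text
clock: 14.22
position: [0.5231, -0.1991, 0.1181]
ee_rot: [0.0, 1.0, 0.018, 0.001]
contact_force: [0.8, 0.2, 0.1]
width: 0.0499
gripper_force: 0.0
```

```bash
cat > cut.py <<'E'
from h import *
def cutter(z0,f):
    s=manip.get_state(); p=s['position']; q=s['ee_rot']; a=2*np.arctan2(q[2],q[1])
    im=snap('wrist',f); h=cv2.cvtColor(im,cv2.COLOR_RGB2HSV)
    m=cv2.inRange(h,(22,150,70),(34,255,255)); k,l,st,ce=cv2.connectedComponentsWithStats(m)
    for i in range(1,k):
        if st[i,4]>150:
            r=cv2.minAreaRect(np.argwhere(l==i)[:,::-1].astype(np.float32)); w=ray('wrist',[r[0]],z0+.018)[0]
            print('yellow',st[i].tolist(),np.round(r[0],1),np.round(r[1],1),r[2],w[:2].round(4))
    g=cv2.medianBlur(cv2.cvtColor(im,cv2.COLOR_RGB2GRAY),5)
    c=cv2.HoughCircles(g,cv2.HOUGH_GRADIENT,1.5,40,param1=100,param2=40,minRadius=18,maxRadius=75)
    if c is not None:
        for x,y,r in c[0][:5]:
            w=ray('wrist',[(x,y)],z0+.017)[0]; d=w-p; print('circle',x,y,r,w[:2].round(4),'along/across mm',(1000*np.array([np.cos(a)*d[0]+np.sin(a)*d[1],-np.sin(a)*d[0]+np.cos(a)*d[1]])).round(1))
    print(p,np.degrees(a))
E
python3 -c "
from cut import *
cutter(.003,'w10')"
```

```text
yellow [300, 189, 35, 46, 1142] [317.  211.5] [45. 34.] 90.0 [ 0.5494 -0.1966]
yellow [301, 289, 32, 53, 1560] [316.5 315. ] [52. 31.] 90.0 [ 0.4686 -0.199 ]
circle 317.25 159.75 32.55 [ 0.5844 -0.1955] along/across mm [61.4  1.3]
circle 404.25 161.25 74.100006 [ 0.5856 -0.2539] along/across mm [ 60.4 -57.1]
circle 210.75 156.75 74.100006 [ 0.5838 -0.1244] along/across mm [63.4 72.4]
circle 126.75 384.75 60.9 [ 0.398  -0.0447] along/across mm [-119.3  158.9]
circle 524.25 231.75 54.300003 [ 0.5398 -0.3449] along/across mm [  11.3 -146.3]
[ 0.52311388 -0.19910121  0.11807418] 2.119487472702026
```

Call:
drive_tool --rows '[[[0,0,0],[0.1,0.1,-4],5],[[0,0,0],[0,0,-4],5],[[0,0,0],[0,0,-2.1],5],[[0,0,0],[0,0,0],5],[[0,0,0],[0,0,0],3.2],[[0,0,0],[0,0,0],2],[[0,0,0],[0,0,0],2],[[0,0,0],[0,0,0],2]]' --force 40

```text
clock: 15.28
position: [0.5243, -0.1975, 0.0182]
ee_rot: [0.001, 1.0, 0.019, 0.001]
contact_force: [-0.6, -0.9, 5.4]
width: 0.0229
gripper_force: 40.9
```

Call:
drive_tool --rows '[[[0,0,0],[0,0,1],2],[[0,0,0],[0,0,4],2],[[0,0,0],[-0.5,2.5,4],2],[[0,0,-0.04],[-1.3,6,0],2],[[0,0,-0.04],[-1.3,6,0],2],[[0,0,0],[-1.3,6,0],2],[[0,0,0],[-1.3,6,0],2],[[0,0,0],[0,0,0],2]]'

```text
clock: 16.27
position: [0.4638, 0.072, 0.1071]
ee_rot: [-0.001, 1.0, -0.018, -0.001]
contact_force: [0.8, 0.3, -1.2]
width: 0.0229
gripper_force: 40.0
```

Call:
drive_tool --rows '[[[0,0,0],[0,0,0],2],[[0,0,0],[0,0,-4],2],[[0,0,0],[0,0,-2.2],2],[[0,0,0],[0,0,0],2],[[0,0,0],[0,0,0],2]]'

```text
clock: 16.9
position: [0.4674, 0.0671, 0.0456]
ee_rot: [0.0, 1.0, -0.022, 0.001]
contact_force: [1.6, -0.1, -1.0]
width: 0.0227
gripper_force: 40.0
```

```bash
python3 -c "
from cut import *
cutter(manip.get_state()['position'][2]-.0152,'w11')"
```

```text
yellow [291, 226, 57, 75, 2916] [319. 263.] [56. 74.] 0.0 [0.4932 0.0666]
yellow [294, 383, 49, 24, 946] [317.9 394.8] [48.4 22.6] 1.2188751697540283 [0.4273 0.0699]
circle 320.25 176.25 65.1 [0.5284 0.0645] along/across mm [61.1  0.1]
circle 405.75 270.75 70.8 [0.4877 0.0304] along/across mm [ 22.  -35.8]
circle 321.75 339.75 65.55 [0.4562 0.067 ] along/across mm [-11.2  -0.7]
circle 38.25 155.25 37.2 [0.5409 0.1709] along/across mm [ 68.9 106.9]
circle 564.75 258.75 65.85 [ 0.4902 -0.0353] along/across mm [  27.3 -101.3]
[0.46736828 0.06712605 0.04556897] -2.516825939623119
```

View pics/w11.png

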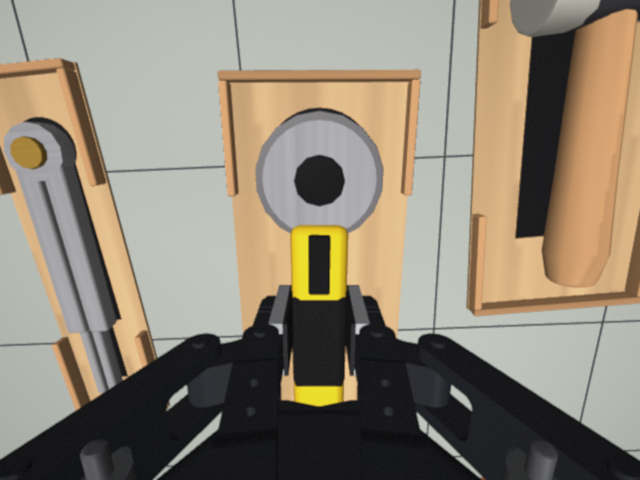

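The cutter is centred laterally over the tray (rim columns 219 and 420). Checking along x.

```bash
python3 - <<'E'
from h import *
p=manip.get_state()['position'];a=np.radians(-2.5)
f=lambda uv,z:(lambda d:(round(1000*(np.cos(a)*d[0]+np.sin(a)*d[1]),1),round(1000*(-np.sin(a)*d[0]+np.cos(a)*d[1]),1)))(ray('wrist',[uv],z)[0]-p)
print(f((320,176),p[2]+.002),f((219,72),.012),f((420,72),.012),f((230,190),.012),f((410,190),.012))
E
```

```text
(np.float64(61.1), np.float64(-0.1)) (np.float64(103.7), np.float64(45.3)) (np.float64(103.6), np.float64(-45.2)) (np.float64(50.6), np.float64(44.4)) (np.float64(50.6), np.float64(-44.8))
```

Call:
drive_tool --rows '[[[0,0,0],[0,0,-1.6],2],[[0,0,0],[0,0,-0.8],2],[[0,0,0],[0,0,-0.3],2],[[0,0,0],[0,0,0],2],[[0,0,0],[0,0,-0.06],2],[[0,0,0],[0,0,0],2]]'

```text
clock: 17.7
position: [0.4668, 0.0681, 0.0182]
ee_rot: [0.0, 1.0, -0.021, 0.001]
contact_force: [-1.7, -0.8, 4.8]
width: 0.023
gripper_force: 40.8
```

Call:
drive_tool --rows '[[[0,0,0],[0,0,0],2.8],[[0,0,0],[0,0,0.1],3.6],[[0,0,0],[0,0,2.5],5],[[0,0,0],[0,0,5],5],[[0,0,0.06],[3.2,-4.1,2.5],5],[[0,0,0.06],[3.2,-4,0],5],[[0,0,0],[3.2,-4,0],5],[[0,0,0],[0,0,0],5]]'

```text
clock: 18.7
position: [0.5651, -0.0559, 0.1183]
ee_rot: [0.001, 0.999, 0.037, 0.001]
contact_force: [-0.3, 0.0, 0.1]
width: 0.05
gripper_force: 0.0
```

Call:
drive_tool --rows '[[[0,0,0],[0,0,0],5],[[0,0,0],[0,0,0],5]]'

```text
clock: 18.95
position: [0.5611, -0.0518, 0.1181]
ee_rot: [-0.0, 0.999, 0.039, -0.001]
contact_force: [-0.1, -0.2, 0.5]
width: 0.0501
gripper_force: 0.0
```

```bash
python3 - <<'E'
from h import *
s=manip.get_state(); print(s['position'],s['ee_rot'])
a=snap('wrist','w12')
E
```

```text
[ 0.5611138  -0.0517993   0.11809292] [-2.85502937e-04  9.99224972e-01  3.93555069e-02 -7.19678092e-04]
```

View pics/w12.png

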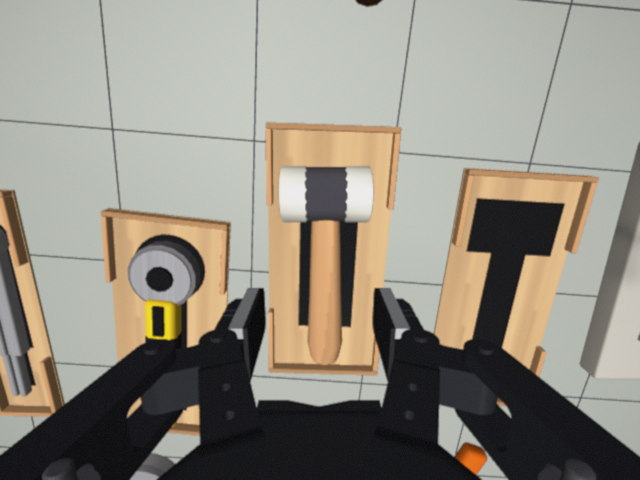

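The mallet's head centre is at (326,194) and its handle end at (323,360). The plane's tray corners are (267,124), (400,129), (377,375) and (269,372). The mallet tray's far corners are (464,170) and (597,178).

```bash
python3 - <<'E'
from h import *
p=manip.get_state()['position']
r=lambda q,z:ray('wrist',q,z)[:,:2]*100
t=r([(267,124),(400,129),(377,375),(269,372)],.012);x=t[0]+t[1]-t[2]-t[3]
print('plane tray',t.mean(0),np.degrees(np.arctan2(x[1],x[0])))
h=r([(326,194)],.022)[0]; e=r([(323,350)],.02)[0]; d=h-e; print('head',h,'yaw',np.degrees(np.arctan2(d[1],d[0])),np.linalg.norm(d))
g=r([(281,195),(371,192)],.022); d=g[0]-g[1]; print('faces',g.tolist(),np.degrees(np.arctan2(-d[0],d[1])),np.linalg.norm(d))
print('mallet tray far',r([(464,170),(597,178)],.012).tolist(),p)
E
```

```text
plane tray [54.56529462 -5.95455426] 2.6529641927365755
head [60.02597309 -5.33509886] yaw 3.780554978960767 12.52686996870774
faces [[59.71599500548523, -2.2678852110500984], [60.40338492632159, -8.388318986335392]] 6.40807337361946 6.158913418852421
mallet tray far [[62.30524547678523, -14.853157959952167], [62.492736062855755, -24.305591348306205]] [ 0.56128526 -0.05178368  0.11823038]
```

Call:
drive_tool --rows '[[[0,0,0],[0.35,-0.3,-4],5],[[0,0,0],[0,0,-4],5],[[0,0,0],[0,0,-2],5],[[0,0,0],[0,0,-0.1],5],[[0,0,0],[0,0,0],3.2],[[0,0,0],[0,0,0],1.6],[[0,0,0],[0,0,0],1.6],[[0,0,0],[0,0,0],1.6]]' --force 50

```text
clock: 20.0
position: [0.5667, -0.0559, 0.0188]
ee_rot: [0.0, 0.999, 0.039, 0.001]
contact_force: [-1.2, 1.0, 6.7]
width: 0.0191
gripper_force: 49.1
```

Call:
drive_tool --rows '[[[0,0,0],[0,0,1],1.6],[[0,0,0],[0,0,4],1.6],[[0,0,0],[-0.2,-1.5,3],1.6],[[0,0,-0.03],[-0.8,-6,0],1.6],[[0,0,-0.03],[-0.9,-6.6,0],1.6],[[0,0,0],[0,0,0],1.6],[[0,0,0],[0,0,-3],1.6],[[0,0,0],[0,0,-2],1.6]]'

```text
out of range; nothing moved
```

Call:
drive_tool --rows '[[[0,0,0],[0,0,0],1.6],[[0,0,0],[0,0,0],1.6],[[0,0,0],[0,0,0],1.6]]'

```text
clock: 20.38
position: [0.5667, -0.0558, 0.0188]
ee_rot: [0.0, 0.999, 0.039, 0.001]
contact_force: [-1.1, 1.8, 7.1]
width: 0.0191
gripper_force: 49.1
```

```bash
python3 - <<'E'
from h import *
s=manip.get_state(); p=s['position']; q=s['ee_rot']; a=2*np.arctan2(q[2],q[1]); print(p,np.degrees(a))
im=snap('wrist','w13'); h=cv2.cvtColor(im,cv2.COLOR_RGB2HSV)
f=lambda uv,z:(lambda d:(round(1000*(np.cos(a)*d[0]+np.sin(a)*d[1]),1),round(1000*(-np.sin(a)*d[0]+np.cos(a)*d[1]),1)))(ray('wrist',[uv],z)[0]-p)
def comps(nm,m,mn):
    k,l,st,ce=cv2.connectedComponentsWithStats(m)
    for i in range(1,k):
        if st[i,4]>mn: print(nm,st[i].tolist(),ce[i].round(1))
comps('white',cv2.inRange(h,(0,0,195),(179,40,255)),600)
comps('dark',cv2.inRange(h,(0,0,0),(179,80,75)),800)
comps('wood',cv2.inRange(h,(8,60,120),(22,200,255)),800)
E
```

```text
[ 0.56670538 -0.05584666  0.0187698 ] 4.445276075050193
white [234, 209, 49, 78, 3334] [257.7 248.7]
white [354, 208, 50, 79, 3294] [378.4 248.7]
dark [282, 201, 73, 34, 1799] [318.1 213.7]
dark [0, 239, 640, 241, 79178] [349.7 397.5]
dark [32, 356, 46, 38, 1260] [ 53.6 374.7]
wood [216, 125, 231, 218, 22259] [334.7 196.6]
wood [501, 198, 139, 208, 9695] [561.4 290.9]
wood [0, 273, 162, 181, 9217] [ 69.5 332.9]
wood [295, 292, 47, 114, 5050] [318.1 348.6]
wood [595, 330, 45, 128, 3377] [623.9 401.9]
```

One number was too big, so nothing moved. The held head is square to the tool (both faces at row 248.7). Resending.

Call:
drive_tool --rows '[[[0,0,0],[0,0,1],1.6],[[0,0,0],[0,0,4],1.6],[[0,0,0],[-0.2,-2,3],1.6],[[0,0,-0.03],[-0.8,-6,0],1.6],[[0,0,-0.03],[-0.9,-6.1,0],1.6],[[0,0,0],[0,0,0],1.6],[[0,0,0],[0,0,-3],1.6],[[0,0,0],[0,0,-2],1.6]]'

```text
clock: 21.42
position: [0.5459, -0.1959, 0.0464]
ee_rot: [-0.001, 1.0, 0.009, -0.001]
contact_force: [-0.1, 0.5, -2.8]
width: 0.0191
gripper_force: 49.5
```

Call:
drive_tool --rows '[[[0,0,0],[0,0,0],1.6],[[0,0,0],[0,0,0],1.6],[[0,0,0],[0,0,0],1.6]]'

```text
clock: 21.8
position: [0.5476, -0.1969, 0.0485]
ee_rot: [0.001, 1.0, 0.009, 0.001]
contact_force: [0.1, 0.5, -1.7]
width: 0.0194
gripper_force: 49.5
```

```bash
cat > mal.py <<'E'
from h import *
s=manip.get_state(); p=s['position']; q=s['ee_rot']; a=2*np.arctan2(q[2],q[1]); print(p,np.degrees(a))
im=snap('wrist','w14'); h=cv2.cvtColor(im,cv2.COLOR_RGB2HSV)
f=lambda uv,z:(lambda d:(round(1000*(np.cos(a)*d[0]+np.sin(a)*d[1]),1),round(1000*(-np.sin(a)*d[0]+np.cos(a)*d[1]),1)))(ray('wrist',[uv],z)[0]-p)
m=cv2.inRange(h,(0,0,195),(179,40,255)); k,l,st,ce=cv2.connectedComponentsWithStats(m)
for i in range(1,k):
    if st[i,4]>600: print('white',st[i].tolist(),ce[i].round(1),f(ce[i],p[2]+.005))
# tray far-corner prediction in pixels, then wood mask rows/cols
m=cv2.inRange(h,(8,60,120),(22,200,255)); k,l,st,ce=cv2.connectedComponentsWithStats(m)
for i in range(1,k):
    if st[i,4]>3000:
        ys,xs=np.nonzero(l==i); t=ys.min(); 
        row=lambda y:(int(xs[ys==y].min()),int(xs[ys==y].max())) if (ys==y).any() else None
        print('wood',st[i].tolist(),t,[(y,row(y)) for y in (t+2,t+4,t+10,t+40,t+80)])
E
python3 mal.py
```

```text
[ 0.54762351 -0.19689946  0.04845725] 1.0461532304401662
white [506, 146, 44, 72, 1426] [528.2 179.9] (np.float64(59.8), np.float64(-78.5))
white [233, 206, 51, 82, 3593] [257.9 247.8] (np.float64(33.0), np.float64(24.7))
white [354, 207, 49, 81, 3501] [378.3 247.8] (np.float64(33.0), np.float64(-23.4))
white [474, 241, 112, 169, 6593] [517.  333.2] (np.float64(-6.0), np.float64(-85.4))
wood [0, 78, 173, 350, 29422] 78 [(np.int64(80), (25, 113)), (np.int64(82), (0, 124)), (np.int64(88), (0, 126)), (np.int64(118), (0, 131)), (np.int64(158), (0, 138))]
wood [230, 134, 190, 207, 11069] 134 [(np.int64(136), (230, 419)), (np.int64(138), (230, 419)), (np.int64(144), (231, 418)), (np.int64(174), (233, 416)), (np.int64(214), (236, 413))]
wood [286, 291, 56, 115, 5332] 291 [(np.int64(293), (296, 340)), (np.int64(295), (296, 340)), (np.int64(301), (297, 340)), (np.int64(331), (297, 340)), (np.int64(371), (294, 341))]
wood [594, 294, 46, 98, 3912] 294 [(np.int64(296), (596, 639)), (np.int64(298), (595, 639)), (np.int64(304), (594, 639)), (np.int64(334), (598, 639)), (np.int64(374), (603, 639))]
```

```bash
python3 - <<'E'
from mal import *
print(f((230,135),.012),f((419,135),.012),f((233,174),.012),f((416,174),.012))
E
```

```text
[ 0.54751902 -0.19694644  0.04835483] 1.0410771687970328
white [506, 152, 41, 65, 1391] [528.3 179.7] (np.float64(59.8), np.float64(-78.5))
white [233, 206, 51, 83, 3588] [257.9 247.9] (np.float64(33.0), np.float64(24.7))
white [354, 206, 49, 82, 3502] [378.3 247.7] (np.float64(33.0), np.float64(-23.4))
white [474, 239, 111, 171, 6600] [516.9 332.9] (np.float64(-5.8), np.float64(-85.3))
wood [0, 78, 173, 350, 29423] 78 [(np.int64(80), (17, 124)), (np.int64(82), (0, 124)), (np.int64(88), (0, 125)), (np.int64(118), (0, 131)), (np.int64(158), (0, 138))]
wood [230, 134, 190, 207, 11073] 134 [(np.int64(136), (230, 419)), (np.int64(138), (230, 419)), (np.int64(144), (231, 418)), (np.int64(174), (233, 416)), (np.int64(214), (236, 413))]
wood [286, 291, 56, 115, 5327] 291 [(np.int64(293), (296, 340)), (np.int64(295), (296, 340)), (np.int64(301), (297, 340)), (np.int64(331), (297, 340)), (np.int64(371), (294, 341))]
wood [594, 294, 46, 97, 3912] 294 [(np.int64(296), (596, 639)), (np.int64(298), (595, 639)), (np.int64(304), (595, 639)), (np.int64(334), (599, 639)), (np.int64(374), (604, 639))]
(np.float64(76.5), np.float64(42.9)) (np.float64(76.5), np.float64(-47.9)) (np.float64(58.1), np.float64(42.8)) (np.float64(58.0), np.float64(-48.0))
```

Call:
drive_tool --rows '[[[0,0,0],[0.1,-0.15,-1.6],1.6],[[0,0,0],[0,0,-1],1.6],[[0,0,0],[0,0,-0.3],1.6],[[0,0,0],[0,0,-0.05],1.6],[[0,0,0],[0,0,0],1.6]]'

```text
clock: 22.52
position: [0.5471, -0.1982, 0.0187]
ee_rot: [-0.0, 1.0, 0.009, -0.001]
contact_force: [-3.6, 0.9, 10.1]
width: 0.0192
gripper_force: 50.6
```

Call:
drive_tool --rows '[[[0,0,0],[0,0,0.05],1.6],[[0,0,0],[0,0,0],2.6],[[0,0,0],[0,0,0.1],3.6],[[0,0,0],[0,0,3],5],[[0,0,0],[0,0,5],5],[[0,0,0.02],[0.7,-4.2,2],7],[[0,0,0],[0.4,-4.2,0],7],[[0,0,0],[0.4,-4.3,0],7]]'

```text
clock: 23.52
position: [0.5633, -0.3266, 0.1198]
ee_rot: [0.0, 1.0, 0.019, 0.001]
contact_force: [-0.7, 0.8, -0.0]
width: 0.0701
gripper_force: 0.0
```

Call:
drive_tool --rows '[[[0,0,0],[0,0,0],7],[[0,0,0],[0,0,0],7],[[0,0,0],[0,0,0],7]]'

```text
clock: 23.9
position: [0.5626, -0.324, 0.1191]
ee_rot: [-0.0, 1.0, 0.019, -0.0]
contact_force: [0.3, -0.3, -0.0]
width: 0.0702
gripper_force: 0.0
```

Call:
drive_tool --rows '[[[0,0,0],[0,0,-4],7],[[0,0,0],[0,0,-3],7],[[0,0,0],[0,0,-1.2],7],[[0,0,0],[0,0,0],5.5],[[0,0,0],[0,0,0],4.4],[[0,0,0],[0,0,0],3.5],[[0,0,0],[0,0,0],3.5],[[0,0,0],[0,0,0],3.5]]'

```text
clock: 24.9
position: [0.5639, -0.3259, 0.0391]
ee_rot: [0.001, 1.0, 0.019, 0.001]
contact_force: [0.4, 1.1, 6.1]
width: 0.0389
gripper_force: 53.5
```

Call:
drive_tool --rows '[[[0,0,0],[0,0,1],3.5],[[0,0,0],[0,0,4],3.5],[[0,0,0],[-0.2,2.8,3],3.5],[[0,0,0],[-0.5,6,0],3.5],[[0,0,0],[-0.5,6,0],3.5],[[0,0,0],[-0.4,6,0],3.5],[[0,0,0],[-0.4,6,0],3.5],[[0,0,0],[0,0,0],3.5]]'

```text
clock: 25.9
position: [0.5407, -0.0529, 0.117]
ee_rot: [-0.001, 1.0, 0.021, -0.002]
contact_force: [-0.4, -0.6, -3.4]
width: 0.0383
gripper_force: 52.4
```

Call:
drive_tool --rows '[[[0,0,0],[0,0,-3],3.5],[[0,0,0],[0,0,-3.3],3.5],[[0,0,0],[0,0,0],3.5],[[0,0,0],[0,0,0],3.5],[[0,0,0],[0,0,0],3.5]]'

```text
clock: 26.52
position: [0.544, -0.058, 0.0558]
ee_rot: [0.0, 1.0, 0.019, 0.001]
contact_force: [-0.3, 0.8, -4.0]
width: 0.0388
gripper_force: 52.5
```

```bash
sed -i 's/w14/w15/' mal.py; cat >> mal.py <<'E'
g=im.astype(int); col=g[100:330,310:330].mean((1,2)); sat=h[100:330,300:340,1].mean(1)
print('sat/val by row',[(100+i,int(sat[i]),int(col[i])) for i in range(0,230,6)])
E
python3 mal.py
```

```text
[ 0.54404237 -0.05802884  0.05575966] 2.1412198949536654
white [74, 0, 138, 109, 10255] [154.3  63.5] (np.float64(99.3), np.float64(56.8))
white [211, 0, 197, 110, 10121] [284.4  51.1] (np.float64(103.0), np.float64(12.2))
white [415, 83, 42, 35, 840] [430.3 103.5] (np.float64(86.5), np.float64(-38.9))
white [84, 109, 134, 129, 8880] [168.2 155. ] (np.float64(68.9), np.float64(56.0))
white [216, 113, 25, 127, 1684] [226.3 179.6] (np.float64(59.9), np.float64(35.3))
white [402, 122, 76, 123, 6404] [436.8 183.4] (np.float64(58.4), np.float64(-44.1))
white [553, 196, 47, 63, 2099] [576.5 227.8] (np.float64(41.1), np.float64(-100.7))
wood [226, 80, 189, 224, 24488] 80 [(np.int64(82), (227, 414)), (np.int64(84), (226, 414)), (np.int64(90), (227, 414)), (np.int64(120), (228, 412)), (np.int64(160), (232, 409))]
wood [469, 137, 171, 231, 12594] 137 [(np.int64(139), (502, 639)), (np.int64(141), (502, 639)), (np.int64(147), (501, 639)), (np.int64(177), (496, 639)), (np.int64(217), (489, 512))]
wood [12, 212, 182, 202, 12838] 212 [(np.int64(214), (18, 67)), (np.int64(216), (12, 93)), (np.int64(
[... 353 characters left out ...]
.int64(345), (290, 346)), (np.int64(375), (290, 346)), (np.int64(415), None)]
sat/val by row [(100, 100, 171), (106, 99, 171), (112, 100, 171), (118, 99, 172), (124, 100, 172), (130, 99, 172), (136, 99, 173), (142, 99, 173), (148, 99, 173), (154, 99, 173), (160, 99, 173), (166, 99, 132), (172, 14, 31), (178, 16, 31), (184, 15, 31), (190, 2, 117), (196, 5, 169), (202, 5, 169), (208, 5, 169), (214, 17, 97), (220, 128, 52), (226, 156, 55), (232, 155, 54), (238, 156, 54), (244, 155, 55), (250, 156, 55), (256, 157, 56), (262, 123, 57), (268, 7, 93), (274, 2, 127), (280, 5, 166), (286, 5, 166), (292, 5, 166), (298, 5, 165), (304, 5, 165), (310, 5, 157), (316, 21, 78), (322, 21, 78), (328, 21, 78)]
```

```bash
python3 - <<'E' | tail -1
from mal import *
print(f((226,81),.012),f((414,81),.012),'outline far',f((320,168),.003),'toe',f((320,189),p[2]-.012))
E
```

```text
(np.float64(101.3), np.float64(44.9)) (np.float64(101.3), np.float64(-45.3)) outline far (np.float64(59.7), np.float64(-0.3)) toe (np.float64(54.0), np.float64(-0.1))
```

Call:
drive_tool --rows '[[[0,0,0],[0.2,0,-1.8],3.5],[[0,0,0],[0,0,-1.1],3.5],[[0,0,0],[0,0,-0.4],3.5],[[0,0,0],[0,0,-0.05],3.5],[[0,0,0],[0,0,-0.05],3.5],[[0,0,0],[0,0,0],3.5]]'

```text
clock: 27.38
position: [0.5441, -0.0573, 0.0221]
ee_rot: [0.0, 1.0, 0.019, -0.0]
contact_force: [-5.1, 0.9, 9.1]
width: 0.0387
gripper_force: 54.0
```

Call:
drive_tool --rows '[[[0,0,0],[0,0,0.4],3.5],[[0,0,0],[0.15,0,0],3.5],[[0,0,0],[0,0,0],3.5],[[0,0,0],[0,0,0],3.5]]'

```text
clock: 27.88
position: [0.5462, -0.0574, 0.024]
ee_rot: [-0.0, 1.0, 0.019, -0.0]
contact_force: [-1.0, -0.3, -3.6]
width: 0.0389
gripper_force: 52.5
```

Free at z 24.0 mm and x 54.62; lower gently to just touching and release.

Call:
drive_tool --rows '[[[0,0,0],[0,0,-0.1],3.5],[[0,0,0],[0,0,-0.05],3.5],[[0,0,0],[0,0,-0.05],3.5],[[0,0,0],[0,0,0],3.5]]'

```text
clock: 28.38
position: [0.5463, -0.0574, 0.0223]
ee_rot: [0.0, 1.0, 0.019, -0.0]
contact_force: [-0.6, 0.8, -3.2]
width: 0.0391
gripper_force: 52.5
```

Call:
drive_tool --rows '[[[0,0,0],[0,0,0],4.3],[[0,0,0],[0,0,0.1],5.5],[[0,0,0],[0,0,3],7],[[0,0,0],[0,0,5],7],[[0,0,0],[-2,0,5],7],[[0,0,0],[-5,2,3],7],[[0,0,0],[-3,2,3],7],[[0,0,0],[0,0,0],7]]'

```text
clock: 29.38
position: [0.4457, -0.0166, 0.2162]
ee_rot: [0.001, 1.0, 0.02, 0.003]
contact_force: [0.5, -0.0, 0.3]
width: 0.0699
gripper_force: 0.0
```

Call:
drive_tool --rows '[[[0,0,0],[0,0,0],7],[[0,0,0],[0,0,0],7],[[0,0,0],[0,0,0],7]]'

```text
clock: 29.75
position: [0.4466, -0.0177, 0.2123]
ee_rot: [-0.0, 1.0, 0.019, -0.001]
contact_force: [-0.9, 0.1, -0.1]
width: 0.0699
gripper_force: 0.0
```

```bash
python3 - <<'E'
from h import *
s=manip.get_state(); print(s['position'])
a=snap('wrist','w16');snap('scene','sc16');snap('side','si16')
w=cv2.imread('pics/w16.png'); w=cv2.resize(w[:400],(480,300),interpolation=cv2.INTER_AREA)
b=cv2.imread('pics/sc16.png')[165:365,150:420]; b=cv2.resize(b,(400,296)); c=cv2.imread('pics/si16.png')[150:330,165:430];c=cv2.resize(c,(400,296))
o=np.zeros((596,800,3),np.uint8); o[:300,:480]=w; o[300:596,:400]=b; o[300:596,400:]=c; cv2.imwrite('pics/fin.png',o)
E
```

```text
[ 0.44663669 -0.01773696  0.21233355]
```

View pics/fin.png

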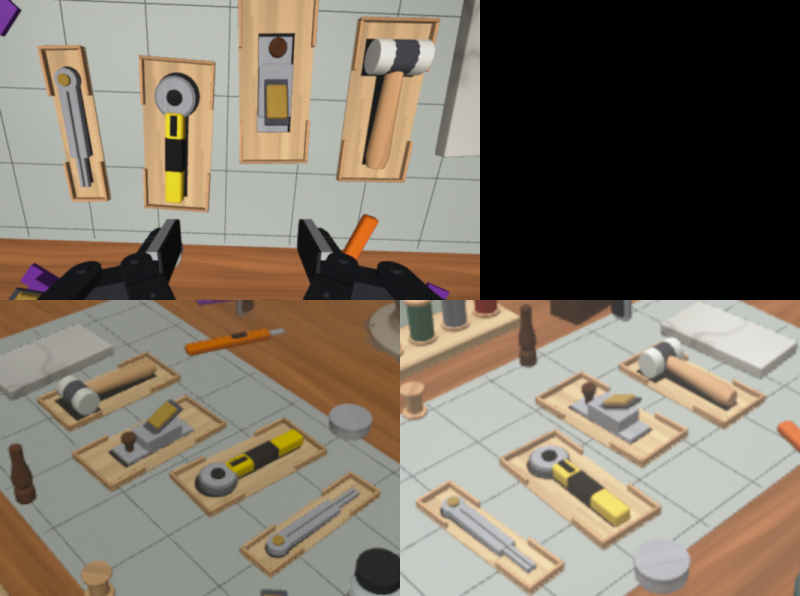

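All four tools lie in their own trays (top-left panel: dividers x≈72, cutter 175, plane 275, mallet 395). I'll check the mallet's and plane's offsets numerically.

```bash
python3 - <<'E'
from h import *
r=lambda q,z:ray('wrist',q,z)[:,:2]*100
im=cv2.imread('pics/w16.png'); h=cv2.cvtColor(im,cv2.COLOR_BGR2HSV); o=int
def R(c,a):
    a=np.radians(a);M=np.array([[np.cos(a),np.sin(a)],[-np.sin(a),np.cos(a)]]); return lambda P:(M@(np.array(P)-c).T).T.round(2).tolist()
# mallet tray corners (fin px *4/3): 
t=r(np.array([(360,17),(438,22),(405,181),(338,178)])*4/3,.012); x=t[0]+t[1]-t[2]-t[3]; a=np.degrees(np.arctan2(x[1],x[0])); print('mtray',t.mean(0),a)
F=R(t.mean(0),a)
print('head ends (want 5.8, +-3)',F(r(np.array([(367,55),(434,57)])*4/3,.022)),'handle end (want -7.6,0)',F(r(np.array([(376,163)])*4/3,.02)))
# raw pixels of dark outline around plane and handle
m=cv2.inRange(h,(0,0,0),(179,120,50)); sub=m[:260]; k,l,st,ce=cv2.connectedComponentsWithStats(sub)
for i in range(1,k):
    if st[i,4]>60: print(st[i].tolist(),ce[i].round(1))
# scene-camera check of head white faces vs expectation
c=np.array([.523,-.1975]);a=np.radians(1.1)
for n,f in (('scene','sc16'),('side','si16')):
    i2=cv2.cvtColor(cv2.imread('pics/'+f+'.png'),cv2.COLOR_BGR2HSV)
    for y in (.026,-.026):
        P=c+[.058*np.cos(a)-y*np.sin(a),.058*np.sin(a)+y*np.cos(a)]; e=proj(n,[*P,.022])[0]
        x0,y0=(e-14).astype(int); mm=cv2.inRange(i2[y0:y0+28,x0:x0+28],(0,0,165),(179,45,255)); k,l,st,ce=cv2.connectedComponentsWithStats(mm)
        print(n,y,e.round(1),[(o(st[j,4]),(ce[j]+[x0,y0]).round(1).tolist()) for j in range(1,k) if st[j,4]>20])
E
```

```text
mtray [ 52.51489496 -19.91287308] 1.4588217305135236
head ends (want 5.8, +-3) [[5.74, 3.59], [5.62, -4.28]] handle end (want -7.6,0) [[-7.17, 0.23]]
[346, 45, 46, 12, 108] [371.2  47. ]
[487, 53, 10, 19, 68] [490.3  59. ]
[224, 98, 41, 49, 240] [253.1 114.5]
[484, 100, 29, 118, 617] [498.6 143.2]
[223, 121, 19, 20, 304] [232.1 130. ]
[111, 144, 12, 62, 86] [116.7 178.3]
[228, 155, 7, 26, 176] [231.  167.5]
[221, 155, 29, 105, 1335] [236.2 207.2]
[116, 211, 7, 31, 65] [119.1 226.5]
scene 0.026 [208.6 235.1] [(49, [204.8, 228.3])]
scene -0.026 [196.1 224.5] [(44, [194.2, 219.3]), (46, [204.4, 228.4])]
side 0.026 [328.9 188.7] [(347, [326.7, 182.0]), (48, [318.0, 199.1])]
side -0.026 [344.7 180.5] [(201, [342.2, 174.7]), (63, [351.9, 168.0]), (105, [333.3, 185.7])]
```

```bash
python3 -c "
from rig import job
print(job.sign_off())"
```

```text
the job is handed in; nothing more can be done
None
```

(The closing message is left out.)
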